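Seat a keyed tube adapter in its centrifuge bucket

TASK

Pick up the blue grooved tube adapter by its handle and lower it into the round metal bucket in the loading stand; feel for the turn at which its groove takes the rib inside the bucket, using light pressure and never forcing it, and let it go seated fully home on the bucket's floor. Leave the tube rack, the tube shield and the bottle where they are.

Things in the scene. Friction and masses are not known exactly. Their poses are not given: they have to be found in the camera images.
- adapter_mid (a point): Centre, half-way up, of the loose blue plastic tube adapter (0.2-0.35 kg): an upright drum 66.5 mm wide, 55 mm tall, with a flat handle on the middle of its top, 40 mm long x 14 thick x 32 high; 87 mm tall overall, this point 43.5 mm above its underside. z is up; x runs along the handle towards the adapter's only groove.
- groove (a point): Foot of the adapter's groove, at the drum's outer edge at its underside, 33 mm along the adapter's x from its axis. The groove is 12 mm wide and 8 mm deep, cut straight down the whole side of the drum, open above, below and outwards; same axes as the adapter. The drum's underside steps up by 2.5 mm outside a central foot 49 mm wide.
- adapter: The tube adapter as a whole, origin at the centre of its underside.
- bucket_floor (a point): Centre of the inner floor of the round aluminium bucket, 20 mm above the bench; axes of the fixed stand, z up. A rib inside the bucket, standing from this floor on the bore's wall, is 10 mm wide, 8 mm deep, 22 mm high. The bucket is clamped at an unknown turn: seen from above, the rib lies anywhere from 6 to 86 degrees anticlockwise of the +x axis, and no reading tells where.
- bucket_mouth (a point): Centre of the bucket's mouth, 50 mm above its floor. Bore 69 mm wide, flared by about 3 mm over the top 10 mm; outside 86 mm. An adapter lowered in stops on the rib, its foot 19.5 mm above the floor, unless its groove is over the rib to about 4 degrees; then it goes freely to the floor. The bucket does not turn under the hand.
- stand: The fixed dark steel stand with the bucket as part of it: plate 130 x 130 x 12 mm, origin at the centre of its underside on the bench, a 50 mm wide block near its +x edge, 28 mm high. While the adapter is not home, the rib and bucket bear at most 60 N from it; a light press of about 5 N is enough.
- rack: Bystander: white tube rack with orange-capped tubes, 70 x 200 mm, 94 mm high, loose on the bench, origin under its centre.
- shield: Bystander: blue tube shield standing upright, 42 mm across the rim, 95 mm tall, loose, origin under its centre.
- bottle: Bystander: white bottle, 64 mm across, 130 mm tall, loose, origin under its centre.
There are look-alikes about, which are no part of the job. Leave any yellow look-alike of the adapter alone.

How it is judged:
By the outcome, as a careful person would: the job done as asked, in the order asked, and still so for the second after the job is handed in, with the robot touching nothing.
It also fails if it takes over 72 s, if anything falls off the work surface, if the arm or the gripper's body presses on something with over 40 N, if the wrist force passes 120 N, or if a joint passes its speed limit or range.

ROBOT

A 6-joint arm with a two-finger parallel gripper is mounted at the origin on the work surface. World frame = base frame: x ahead of the robot, y to its left, z up, the work surface at z = 0. Lengths are in mm, angles in rad, forces in N, time in s.
With the tool pointing down it reaches from about 325 to 900 mm from the base axis. Payload 3.5 kg.
Tool frame: the origin (TCP) lies on the mounting face of the last link; the fingertips stand 173 mm ahead of it and the grasp point (between the pads) lies 155 mm ahead of it; z points along the fingers, y is the direction in which the jaws open and shut (so a half turn about z gives the same grasp; the last joint's range is limited). The gripper opens to 85 mm and grips with 20 to 120 N. Pads are 22 mm wide; open, the fingers measure 114 mm over their backs; the gripper's body (76 mm by 85 mm) begins 54 mm behind the grasp point. The pads swing forward as they close: fully open they stand 13 mm farther back than shut.
Start: joints at [-1.407, 0.276, -0.026, 1.268, 0, 1.467], TCP at [164.767, -602.888, 404.713] pointing down, gripper open.
Joint ranges: [-3.12, 3.12], [-0.85, 1.88], [-1.08, 1.24], [-1.95, 2.15], [-1.57, 1.53], [-3.14, 3.14]. Speed limits (rad/s): [2.57, 2.57, 3.14, 3.14, 3.14, 3.14].

INTERFACE

Orientations are given as a 3x3 rotation matrix whose columns are the frame's x, y, z axes.
In Python, from bench import manip, optics, nets gives the robot as it stands.
- The arm moves only by the tool drive_tool, never from a script. Its argument "moves" is a list of rows, each a list of 6 numbers: the shift along the tool's x, y, z in mm, then the turn, a rotation vector about the tool's x, y, z in degrees. A call has 1 to 10 rows; each row is the pose to reach, as a shift and turn from the pose commanded when the call began, along the tool's axes at that moment; what a row does not reach only later rows make up. A row lasts 1/10 s, in which the tool goes at most 50 mm and 8.59 degrees, less where a joint would pass 70% of its speed; a pose out of reach is approached as far as the arm can. A call with a gripper value outside its range is refused whole. "fingers" is the opening, from 0 (shut) to 1 (fully open), set as the call begins (left out, the last holds). The fingers move at their own pace and stop on an object; "grip_force" is the grip in N (left out, the last holds). Time passes only in rows, so rows that repeat a pose let the fingers close. It gives the time, the measured TCP pose, the force and the opening at its end, in the units of the state.
- manip.sense(): the state, without advancing time (a new reading comes with each control period).
- optics.grab_frame(name): name is "side" or "top"; returns (picture, depth): 384x512x3 uint8, red, green, blue; 384x512 float32, mm along the optical axis (not along the pixel's ray), 0 where there is no reading.
- optics.camera_params(name): a dict with "intrinsics" (3x3 intrinsics, pixels), "R" (3x3) and "t" (3): a world point X has camera coordinates R X + t. Camera axes: x right, y down, z forward; pixel columns grow to the right and rows downward; lengths in mm; the calibration is good to about 2 mm. A picture is of the moment at which its call begins. camera_params takes no time and is no camera call.
- manip.job_done(): hands the job in, once; it reports no verdict.
Trained networks look in the newest picture that a camera, given by its name, has taken for a name from the list of things; names that differ only in an ending like _2 or _b are one class to them, and where a whole thing is asked for, a point or a joint stands for the part that bears it (a point fixed in the world has none). Each returns a list of dicts, best first, with "conf" (0 to 1); they miss things now and then, are a little off and sometimes report something else, mostly with a low value. They report only what shows in the picture. A call takes as long as a camera call. They do not tell look-alikes from the thing itself.
- nets.boxes_of(camera, query): "uv" ([column, row] in pixels, amid what is visible of it).
- nets.cut_out(camera, query): "pixels" (384x512 bool, what is visible of it) and "uv" ([column, row] in pixels, amid what is visible of it).
- nets.spot_point(camera, query): "uv" ([column, row] in pixels: a listed point, or the origin of a listed thing).
The state is a dict: "clock": time; "joints": joint angles; "joint_velocities": joint speeds; "joint_torque": joint torques, N m; "eef_pos": TCP position; "ee_rot": TCP orientation; "force": force on the tool from outside, world axes, zero at the start; "torque": the same for the moment, N m; "opening": finger opening in mm.
Only numpy, scipy, OpenCV 4.12 (cv2) and the standard library are available. Lean on these libraries where they do the work, as an engineer would, in place of code of your own. Each camera call takes 0.05 s, during which the arm holds its last target.

## Working session

There is one attempt and no reset: what is moved stays moved. The work goes in short steps, Python scripts to look and compute and a tool call to move; the robot and the scene stay as the last step left them, time stands still between calls to the robot, and variables do not carry over. Pictures are saved under pics/ and viewed, and the job is handed in when it is done.

Besides the shell and the picture viewer there is one more tool, called after "Request:" as name(argument=value, ...) on one line, values as JSON. drive_tool: Moves the arm, as the interface text tells. Its arguments: {"type":"object","properties":{"moves":{"type":"array"},"fingers":{"type":"number"},"grip_force":{"type":"number"}},"required":["moves"]}

```bash
mkdir -p pics; ls; python3 - <<'E'
from bench import manip, optics, nets
import cv2,numpy as np
s=manip.sense()
for k,v in s.items(): print(k,np.round(v,3).tolist())
for c in ["side","top"]:
    p,d=optics.grab_frame(c); cv2.imwrite(f"pics/{c}0.png",p[:,:,::-1]); np.save(f"{c}0.npy",d); np.save(f"{c}0p.npy",p)
    q=optics.camera_params(c); print(c,{k:np.round(v,3).tolist() for k,v in q.items()})
    for n in ["adapter_mid","bucket_mouth","adapter","groove"]:
        print(n,[(np.round(o["uv"],1).tolist(),round(o["conf"],2)) for o in nets.spot_point(c,n)])
E
```

```text
pics
clock 0.0
joints [-1.407, 0.277, -0.028, 1.268, -0.0, 1.467]
joint_velocities [-0.002, -0.0, 0.003, -0.001, -0.0, 0.001]
joint_torque [-0.001, -44.551, 29.521, 0.016, 0.0, 0.0]
eef_pos [164.683, -602.515, 403.527]
ee_rot [[0.965, 0.264, -0.0], [0.264, -0.965, 0.002], [0.0, -0.002, -1.0]]
force [-0.703, -0.337, -0.605]
torque [0.013, -0.001, -0.047]
opening 85.501
side {'intrinsics': [[385.476, 0.0, 258.219], [0.0, 385.476, 192.639], [0.0, 0.0, 1.0]], 'R': [[-0.98, -0.2, 0.019], [-0.124, 0.527, -0.841], [0.158, -0.826, -0.541]], 't': [617.496, 146.211, 992.501]}
adapter_mid [([223.3, 258.3], 0.9), ([272.0, 244.8], 0.64), ([317.7, 254.7], 0.56), ([268.5, 259.7], 0.25)]
bucket_mouth [([316.5, 171.7], 0.62)]
adapter [([223.3, 270.4], 0.84), ([316.0, 265.7], 0.74), ([258.7, 253.8], 0.63), ([270.5, 261.5], 0.6)]
groove [([322.8, 277.6], 0.87), ([257.6, 257.1], 0.8), ([225.3, 283.7], 0.76)]
top {'intrinsics': [[406.371, 0.0, 259.185], [0.0, 406.371, 188.724], [0.0, 0.0, 1.0]], 'R': [[-0.01, -1.0, -0.018], [-0.997, 0.011, -0.076], [0.076, 0.018, -0.997]], 't': [7.598, 634.394, 1090.981]}
adapter_mid [([195.8, 254.8], 0.84), ([195.7, 217.4], 0.71), ([169.8, 178.7], 0.68)]
bucket_mouth [([325.6, 242.6], 0.88)]
adapter [([200.0, 255.8], 0.98), ([203.3, 213.9], 0.97), ([179.2, 178.1], 0.93)]
groove [([201.0, 206.7], 0.75), ([167.8, 192.2], 0.71)]
```

View pics/side0.png

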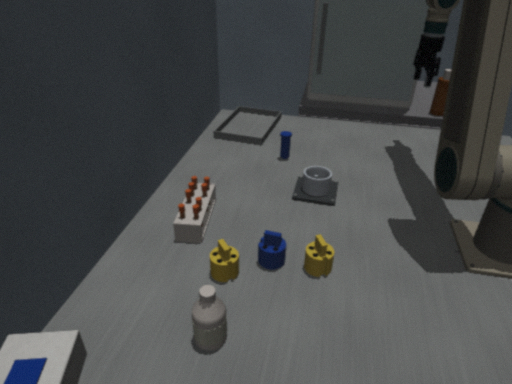

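View pics/top0.png

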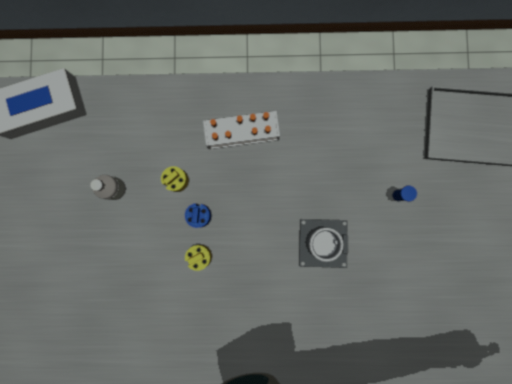

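```bash
python3 - <<'E'
import cv2,numpy as np
s=np.load("side0p.npy")[200:320,190:350,::-1]; t=np.load("top0p.npy")[150:290,140:300,::-1]
cv2.imwrite("pics/s0c.png",cv2.resize(s,None,fx=5,fy=5,interpolation=cv2.INTER_CUBIC)[:600])
cv2.imwrite("pics/t0c.png",cv2.resize(t,None,fx=4.2,fy=4.2,interpolation=cv2.INTER_CUBIC)[:600])
E
```

```text
(no output)
```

View pics/s0c.png

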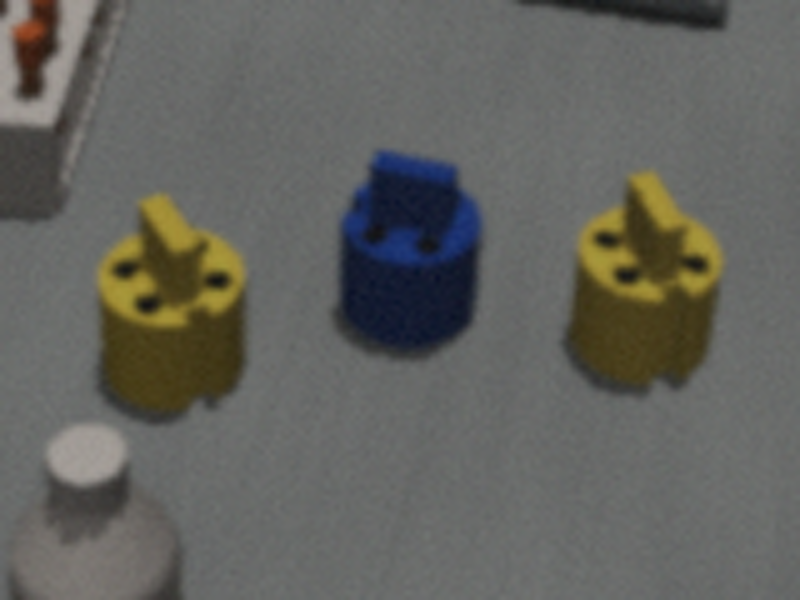

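View pics/t0c.png

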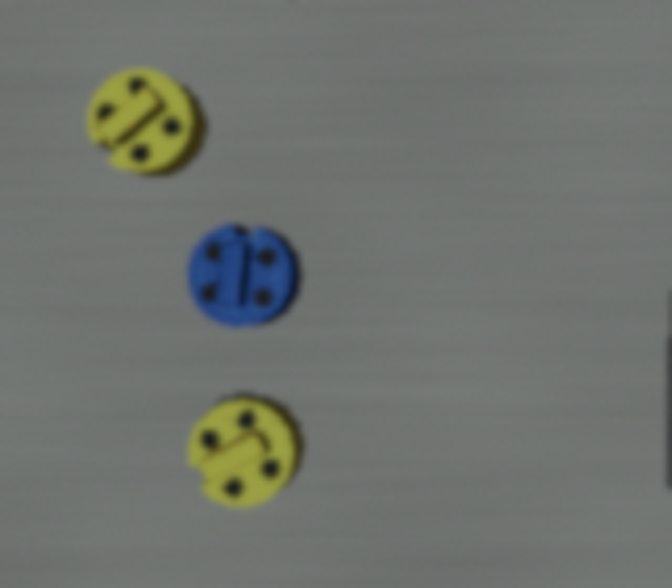

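The candidates are the blue adapter at side (272,245) / top (197,215), yellow look-alikes at side (223,258) and (318,255) / top (174,179) and (197,257), and the blue tube shield at side (286,145). The crops confirm the middle blue drum with a flat handle. Its groove is at the top edge of the top view, around crop (242,230), which is towards +x.

```bash
cat > h.py <<'E'
import numpy as np,cv2
from bench import optics
def cloud(c,d):
    q=optics.camera_params(c);K=q["intrinsics"];R=np.array(q["R"]);t=np.array(q["t"])
    v,u=np.mgrid[0:384,0:512]
    P=np.stack([(u-K[0][2])/K[0][0]*d,(v-K[1][2])/K[1][1]*d,d],-1)
    return (P-t)@R
def onplane(c,uv,z):
    q=optics.camera_params(c);K=np.array(q["intrinsics"]);R=np.array(q["R"]);t=np.array(q["t"])
    r=R.T@np.linalg.inv(K)@np.array([uv[0],uv[1],1.]); o=-R.T@t
    return o+r*(z-o[2])/r[2]
def proj(c,X):
    q=optics.camera_params(c);K=np.array(q["intrinsics"]);p=K@(np.array(q["R"])@np.array(X)+np.array(q["t"]));return p[:2]/p[2]
E
python3 - <<'E'
from h import *
for c,box in [("side",(225,275,250,292)),("top",(195,235,178,216))]:
    p=np.load(c+"0p.npy").astype(int);d=np.load(c+"0.npy");W=cloud(c,d)
    m=(p[:,:,2]>p[:,:,0]+25)&(d>0); k=np.zeros_like(m);k[box[0]:box[1],box[2]:box[3]]=1;m&=k
    Q=W[m];print(c,len(Q),"zs",np.percentile(Q[:,2],[2,50,98]))
    for lo,hi in [(45,63),(75,95)]:
        S=Q[(Q[:,2]>lo)&(Q[:,2]<hi)]
        if len(S)<8: continue
        r=cv2.minAreaRect(S[:,:2].astype(np.float32)); 
        mm=S[:,:2].mean(0);w,V=np.linalg.eigh(np.cov(S[:,:2].T))
        (ec,er)=cv2.minEnclosingCircle(S[:,:2].astype(np.float32))
        print(lo,len(S),"mean",mm.round(1),"rect",np.round(r[0],1),np.round(r[1],1),round(r[2],1),"circ",np.round(ec,1),round(er,1),"pca",np.degrees(np.arctan2(V[1,1],V[0,1])).round(1),w.round(1),"z",np.median(S[:,2]).round(1))
# bucket rim
for c,uv in [("side",(316,175)),("top",(325,243))]:
    d=np.load(c+"0.npy");W=cloud(c,d);k=np.zeros(d.shape,bool);k[uv[1]-35:uv[1]+35,uv[0]-35:uv[0]+35]=1
    S=W[k&(d>0)&(W[:,:,2]>60)&(W[:,:,2]<85)]
    print(c,len(S),S.mean(0).round(1)); e,er=cv2.minEnclosingCircle(S[:,:2].astype(np.float32));print(np.round(e,1),er)
    from scipy.optimize import least_squares
    f=least_squares(lambda x:np.hypot(S[:,0]-x[0],S[:,1]-x[1])-x[2],[*S[:,:2].mean(0),40],loss="soft_l1");print(f.x.round(1))
t=np.load("top0p.npy")
for nm,(a,b,e,f) in {"b":(215,272,295,355),"a":(190,240,170,225)}.items():
    cv2.imwrite(f"pics/top_{nm}.png",cv2.resize(t[a:b,e:f,::-1],None,fx=10,fy=10,interpolation=cv2.INTER_CUBIC))
E
```

```text
side 747 zs [ 5.34812116 54.00613948 87.25527276]
45 308 mean [561.  182.8] rect [562.2 175.2] [64.2 57.7] 2.9 circ [564.1 170.8] 34.2 pca -168.7 [183.7 320.2] z 54.4
75 118 mean [563.2 172.7] rect [563.4 170.2] [16.1 39. ] 86.2 circ [563.7 174.3] 19.6 pca 174.4 [ 15.8 122.5] z 85.2
top 501 zs [-1.02229112 55.26023451 88.65967818]
45 356 mean [563.1 165.5] rect [563.9 166.9] [65.  63.8] 89.1 circ [564.5 167.2] 33.1 pca 81.5 [295.2 363. ] z 54.8
75 95 mean [564.  166.4] rect [564.6 167.3] [14.8 39.5] 84.7 circ [564.6 168.4] 20.1 pca 174.2 [ 18.4 133.6] z 86.2
side 271 [ 501.5 -199.1   66.4]
[ 544.7 -254. ] 147.24375915527344
[ 483.2 -169.5   40.5]
top 314 [ 484.1 -174.4   68.6]
[ 484.9 -173.1] 43.137176513671875
[ 485.3 -172.2   39.1]
```

View pics/top_b.png

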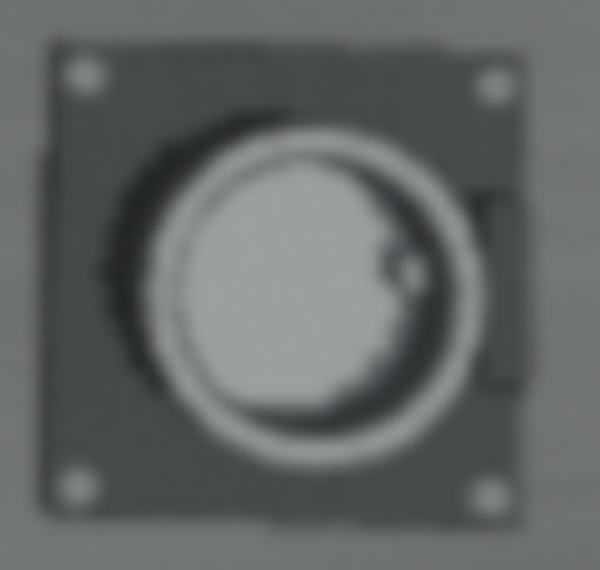

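View pics/top_a.png

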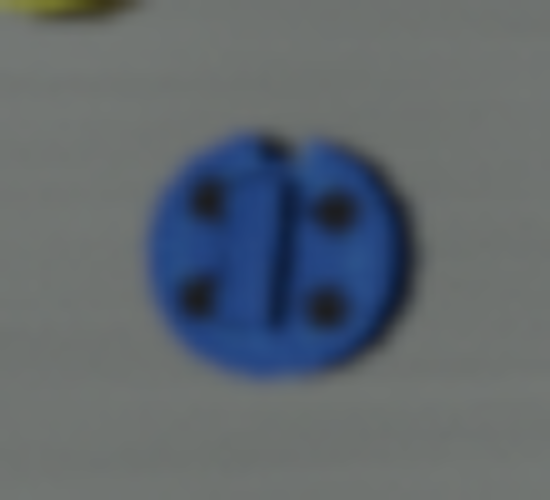

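The adapter is at about (564,167) with its handle at about -5.5° and groove towards +x. The bucket is at about (485,-172). Crop (400,268) shows a bump on the bucket wall that may be the rib. Before moving I'll refine the bucket centre and stand yaw, and treat the bump only as a hint to check by feel.

```bash
python3 - <<'E'
from h import *
from scipy.optimize import least_squares
p=np.load("top0p.npy");g=cv2.cvtColor(p,cv2.COLOR_RGB2GRAY).astype(float)
b=np.array([(85,75),(495,87),(490,497),(77,487)])/10+[295,215]-0.45
W=np.array([onplane("top",x,12) for x in b]);print(W.round(1),W.mean(0).round(1))
v=W[1]-W[0]+W[2]-W[3];print("stand yaw",np.degrees(np.arctan2(v[1],v[0])))
# rim: outer/inner circle projected fit with brightness of annulus 
import scipy.ndimage as nd
def score(x,y,z=70,r=39.5,h=3.3):
    a=np.linspace(0,2*np.pi,120,endpoint=False)
    def s(r): 
        P=np.array([proj("top",[x+r*np.cos(t),y+r*np.sin(t),z]) for t in a]);return nd.map_coordinates(g,[P[:,1],P[:,0]],order=1)
    return np.minimum(s(r-1),s(r+1)).mean()
best=max(((score(x,y),x,y) for x in np.arange(478,492,1) for y in np.arange(-180,-165,1)));print(best)
print("rib hint", [np.round(onplane("top",(295+u/10-.45,215+w/10-.45),42),1) for u,w in [(410,275),(395,255),(400,268)]])
# cylinder adapter: same
def sc(x,y):
    a=np.linspace(0,2*np.pi,120,endpoint=False)
    B=p[:,:,2].astype(float)-p[:,:,0]
    def s(r): 
        P=np.array([proj("top",[x+r*np.cos(t),y+r*np.sin(t),55]) for t in a]);return nd.map_coordinates(B,[P[:,1],P[:,0]],order=1)
    return (s(30.5)-s(36)).mean()
print(max(((sc(x,y),x,y) for x in np.arange(558,570,.5) for y in np.arange(160,174,.5))))
from bench import nets
for q in ["bucket_floor","stand","bucket_mouth"]:
    for o in nets.spot_point("top",q)[:1]: print(q,o["uv"],onplane("top",o["uv"],{"bucket_floor":20,"stand":0,"bucket_mouth":70}[q]).round(1))
from bench import manip
s=manip.sense();R=np.array(s["ee_rot"]);print((R.T@(np.array([564,167,290])-s["eef_pos"])).round(1))
E
```

```text
[[ 542.  -118.8   12. ]
 [ 537.6 -231.2   12. ]
 [ 426.3 -226.9   12. ]
 [ 429.9 -114.6   12. ]] [ 484.  -172.9   12. ]
stand yaw -92.04292420272304Traceback (most recent call last):
  File "<stdin>", line 14, in <module>
  File "<stdin>", line 14, in <genexpr>
  File "<stdin>", line 13, in score
  File "<stdin>", line 12, in s
  File "h.py", line 13, in proj
    q=optics.camera_params(c);K=np.array(q["intrinsics"]);p=K@(np.array(q["R"])@np.array(X)+np.array(q["t"]));return p[:2]/p[2]
ValueError: time passes only in moves, steps and waits
```

```bash
python3 - <<'E'
s=open("h.py").read()
s=s.replace("def cloud","_C={}\ndef cp(c):\n    if c not in _C: _C[c]=optics.camera_params(c)\n    return _C[c]\ndef cloud",1).replace("q=optics.camera_params(c)","q=cp(c)")
open("h.py","w").write(s)
E
python3 - <<'E'
from h import *
import scipy.ndimage as nd
p=np.load("top0p.npy");g=cv2.cvtColor(p,cv2.COLOR_RGB2GRAY).astype(float)
a=np.linspace(0,2*np.pi,120,endpoint=False)
def ring(I,x,y,z,r):
    P=np.array([proj("top",[x+r*np.cos(t),y+r*np.sin(t),z]) for t in a]);return nd.map_coordinates(I,[P[:,1],P[:,0]],order=1)
best=max(((np.minimum(ring(g,x,y,70,38.5),ring(g,x,y,70,41)).mean(),x,y) for x in np.arange(478,492,1) for y in np.arange(-180,-165,1)));print(best)
print("rib hint", [np.round(onplane("top",(295+u/10-.45,215+w/10-.45),42),1) for u,w in [(410,275),(395,255),(400,268)]])
B=p[:,:,2].astype(float)-p[:,:,0]
print(max((((ring(B,x,y,55,30.5)-ring(B,x,y,55,36)).mean(),x,y) for x in np.arange(558,570,1) for y in np.arange(160,174,1))))
from bench import manip
s=manip.sense();R=np.array(s["ee_rot"]);print((R.T@(np.array([564,167,290])-s["eef_pos"])).round(1))
E
```

```text
(np.float64(132.47274464678694), np.int64(484), np.int64(-173))
rib hint [array([ 488.2, -201.6,   42. ]), array([ 493.6, -197.8,   42. ]), array([ 490.1, -199. ,   42. ])]
(np.float64(58.034674761221176), np.int64(564), np.int64(167))
[ 588.1 -637.4  114.7]
```

Request:
drive_tool(moves=[[29,-32,0,0,0,-8],[58,-64,0,0,0,-16],[88,-96,0,0,0,-24],[118,-128,0,0,0,-32],[147,-160,0,0,0,-40],[176,-192,0,0,0,-48],[206,-224,0,0,0,-56],[235,-255,0,0,0,-64],[265,-287,0,0,0,-72],[294,-319,0,0,0,-80]], fingers=0.55, grip_force=50)

```text
clock: 1.5
eef_pos: [364.7, -216.1, 405.1]
ee_rot: [[-0.097, 0.995, 0.001], [0.995, 0.097, -0.001], [-0.001, 0.001, -1.0]]
force: [0.5, -0.2, -0.2]
opening: 47.0
```

```bash
cat > go.py <<'E'
import sys,numpy as np
from bench import manip
s=manip.sense();R=np.array(s["ee_rot"]);T=np.array([float(x) for x in sys.argv[1:4]])
yaw=np.degrees(np.arctan2(R[1,0],R[0,0]))
print("clock",s["clock"],"pos",np.round(s["eef_pos"],1),"yaw",yaw.round(2),"tilt",np.round(R[:,2],4),"F",np.round(s["force"],1),"T",np.round(s["torque"],2),"open",round(s["opening"],1),"j",np.round(s["joints"],2))
print("shift",(R.T@(T-s["eef_pos"])).round(1),"turn about tool z",round(-((float(sys.argv[4])-yaw+180)%360-180),2))
E
python3 go.py 564 167 300 174.5
```

```text
clock 1.5 pos [ 364.7 -216.1  405.1] yaw 95.59 tilt [ 1.1e-03 -7.0e-04 -1.0e+00] F [ 0.5 -0.2 -0.2] T [ 0.05 -0.08  0.04] open 47.0 j [-0.69 -0.09 -0.43  1.23  0.    0.79]
shift [361.9 235.6 105. ] turn about tool z -78.91
```

Request:
drive_tool(moves=[[36,24,5,0,0,-8],[72,47,15,0,0,-16],[109,71,25,0,0,-24],[145,94,35,0,0,-32],[181,118,45,0,0,-40],[217,141,55,0,0,-48],[253,165,70,0,0,-56],[290,188,80,0,0,-64],[326,212,95,0,0,-72],[362,235,105,0,0,-78.9]])

```text
clock: 2.5
eef_pos: [565.3, 166.3, 298.9]
ee_rot: [[-0.995, 0.096, -0.0], [0.096, 0.995, -0.0], [0.0, -0.0, -1.0]]
force: [0.2, -0.7, 0.9]
opening: 47.2
```

```bash
python3 go.py 564 167 235 174.5; python3 - <<'E'
from h import *
p,d=optics.grab_frame("side");cv2.imwrite("pics/s1.png",cv2.resize(p[150:320,190:360,::-1],None,fx=3.5,fy=3.5,interpolation=cv2.INTER_CUBIC))
E
```

```text
clock 2.5 pos [565.3 166.3 298.9] yaw 174.51 tilt [-4.e-04 -2.e-04 -1.e+00] F [ 0.2 -0.7  0.9] T [-0.03 -0.03 -0.03] open 47.2 j [ 0.18  0.29 -0.24  1.04 -0.    0.27]
shift [ 1.4  0.6 63.9] turn about tool z 0.01
```

View pics/s1.png

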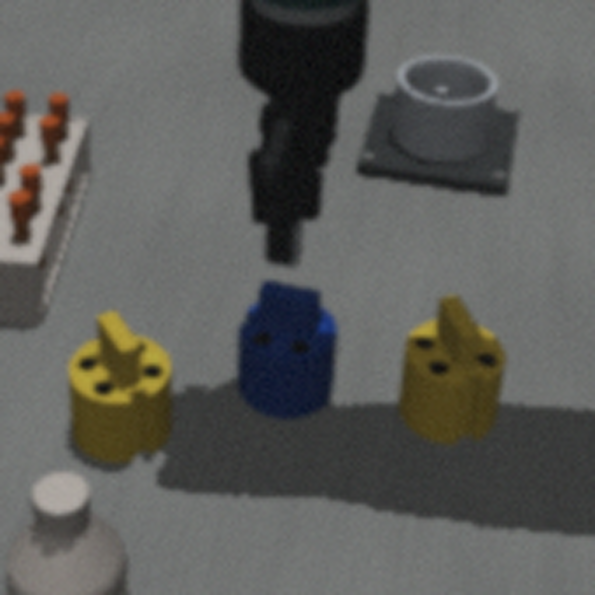

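The gripper hangs straight above the blue adapter at crop (287,350). I'll descend and close.

Request:
drive_tool(moves=[[1.4,0.6,20,0,0,0],[1.4,0.6,40,0,0,0],[1.4,0.6,55,0,0,0],[1.4,0.6,65,0,0,0],[1.4,0.6,66,0,0,0],[1.4,0.6,66,0,0,0]])

```text
clock: 3.15
eef_pos: [563.7, 164.9, 233.9]
ee_rot: [[-0.995, 0.102, 0.0], [0.102, 0.995, 0.0], [-0.0, 0.0, -1.0]]
force: [0.9, -0.0, 0.3]
opening: 47.3
```

Request:
drive_tool(moves=[[0,0,0,0,0,0],[0,0,0,0,0,0],[0,0,0,0,0,0],[0,0,0,0,0,0],[0,0,0,0,0,0],[0,0,0,0,0,0],[0,0,0,0,0,0],[0,0,0,0,0,0]], fingers=0, grip_force=50)

```text
clock: 3.95
eef_pos: [564.1, 165.3, 234.4]
ee_rot: [[-0.995, 0.101, 0.002], [0.101, 0.995, 0.0], [-0.001, 0.001, -1.0]]
force: [0.2, 0.3, 5.6]
opening: 13.2
```

```bash
python3 go.py 564 167 360 174.5
```

```text
clock 3.95 pos [564.1 165.3 234.4] yaw 174.19 tilt [ 1.6e-03  5.0e-04 -1.0e+00] F [0.2 0.3 5.6] T [0.14 0.   0.02] open 13.2 j [ 0.18  0.35 -0.31  0.91  0.    0.28]
shift [ 1.000e-01  1.700e+00 -1.256e+02] turn about tool z -0.31
```

Request:
drive_tool(moves=[[0,0,-10,0,0,0],[0,0,-30,0,0,0],[0,0,-60,0,0,0],[0,0,-90,0,0,0],[0,0,-115,0,0,0],[0,0,-126,0,0,0],[0,0,-126,0,0,0]])

```text
clock: 4.65
eef_pos: [563.8, 165.1, 360.9]
ee_rot: [[-0.995, 0.101, 0.002], [0.101, 0.995, 0.0], [-0.002, 0.0, -1.0]]
force: [0.5, 0.2, -3.0]
opening: 13.0
```

```bash
python3 go.py 484.3 -173 360 88; python3 - <<'E'
from h import *
for c in["side","top"]:
    p,d=optics.grab_frame(c);np.save(c+"2p.npy",p);np.save(c+"2.npy",d)
    cv2.imwrite(f"pics/{c}2.png",p[:,:,::-1])
E
```

```text
clock 4.65 pos [563.8 165.1 360.9] yaw 174.18 tilt [ 2.1e-03  2.0e-04 -1.0e+00] F [ 0.5  0.2 -3. ] T [ 0.01 -0.06 -0.02] open 13.0 j [ 0.17  0.24 -0.17  1.16 -0.    0.28]
shift [  44.9 -344.5    0.6] turn about tool z 86.18
```

View pics/side2.png

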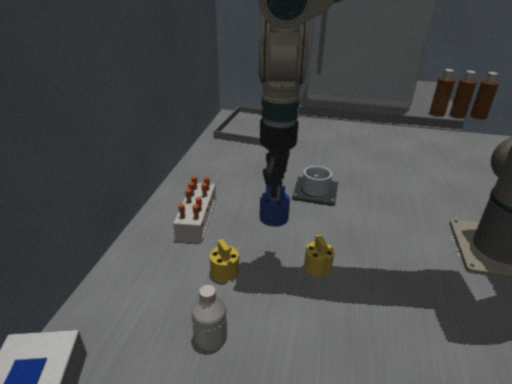

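Request:
drive_tool(moves=[[3,-15,0,0,0,6],[7,-50,0,0,0,14],[12,-90,0,0,0,22],[17,-130,0,0,0,30],[22,-170,0,0,0,38],[27,-210,0,0,0,46.5],[32,-250,0,0,0,55],[37,-290,0,0,0,63.5],[41,-325,0,0,0,72],[45,-344,0,0,0,79]])

```text
clock: 5.75
eef_pos: [482.6, -174.5, 357.4]
ee_rot: [[-0.082, 0.997, -0.004], [0.997, 0.082, 0.001], [0.001, -0.004, -1.0]]
force: [-0.2, 1.1, -2.7]
opening: 13.1
```

```bash
python3 go.py 484.3 -173 300 90
```

```text
clock 5.75 pos [ 482.6 -174.5  357.4] yaw 94.73 tilt [-3.7e-03  9.0e-04 -1.0e+00] F [-0.2  1.1 -2.7] T [0.02 0.   0.02] open 13.1 j [-0.47  0.11 -0.33  1.13 -0.    1.02]
shift [ 1.3  2.1 57.4] turn about tool z 4.73
```

Request:
drive_tool(moves=[[1,1.5,20,0,0,3],[1,1.5,38,0,0,4.5],[1,1.5,42,0,0,4.5],[1,1.5,42,0,0,4.5]])

```text
clock: 6.15
eef_pos: [484.2, -170.8, 315.4]
ee_rot: [[-0.013, 1.0, -0.005], [1.0, 0.013, 0.002], [0.002, -0.005, -1.0]]
force: [0.5, -0.1, -2.5]
opening: 13.0
```

```bash
python3 go.py 484.3 -173 300 90; python3 - <<'E'
from h import *
for c,b in[("side",(120,230,260,370)),("top",(190,290,270,370))]:
    p,d=optics.grab_frame(c);np.save(c+"3p.npy",p);np.save(c+"3.npy",d)
    cv2.imwrite(f"pics/{c}3.png",cv2.resize(p[b[0]:b[1],b[2]:b[3],::-1],None,fx=5,fy=5,interpolation=cv2.INTER_CUBIC))
E
```

```text
clock 6.15 pos [ 484.2 -170.8  315.4] yaw 90.72 tilt [-0.0048  0.0024 -1.    ] F [ 0.5 -0.1 -2.5] T [-0.03  0.04 -0.06] open 13.0 j [-0.47  0.15 -0.38  1.04 -0.    1.09]
shift [-2.2  0.1 15.4] turn about tool z 0.72
```

View pics/side3.png

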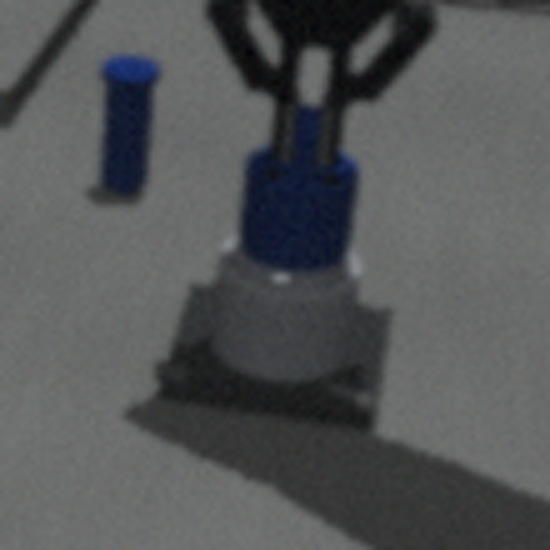

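View pics/top3.png

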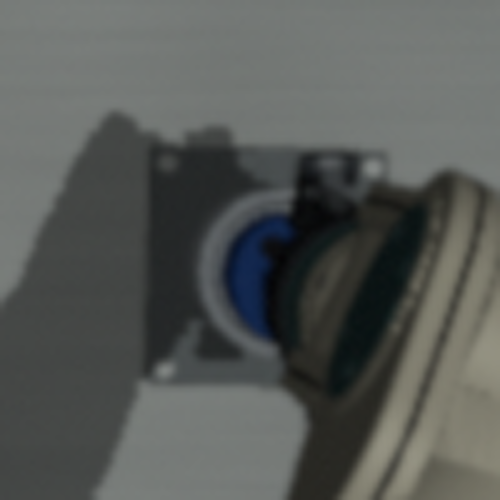

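```bash
python3 - <<'E'
from h import *
from scipy.optimize import least_squares
# side: model drum silhouette centre column
p=np.load("side3p.npy").astype(int)
m=(p[:,:,2]>p[:,:,0]+25); k=np.zeros_like(m);k[150:176,300:340]=1;m&=k
rows=np.arange(158,172)
def edges(r,I,lo,hi,thr):
    x=np.arange(lo,hi);return I
B=(p[:,:,2]-p[:,:,0]).astype(float)
def sub(line,lo,hi):
    th=(line[lo:hi].max()*.8)*.5
    on=np.where(line[lo:hi]>th)[0]+lo
    a,b=on[0],on[-1]
    L=a-(line[a]-th)/(line[a]-line[a-1]);Rr=b+(line[b]-th)/(line[b]-line[b+1]);return L,Rr
import scipy.ndimage as nd
Bs=nd.gaussian_filter(B,(1.5,.6))
obs=[];
for r in rows:
    L,R_=sub(Bs[r],300,340);obs.append((r,L,R_))
obs=np.array(obs);print("side blue width",(obs[:,2]-obs[:,1]).round(1), "centre",((obs[:,2]+obs[:,1])/2).round(2))
g=nd.gaussian_filter(p.mean(2),.6)
zb=315.4-234.4
def axcol(x,y,z):return proj("side",[x,y,z])
# compare observed centre to predicted axis at same row
def pred(x,y,rows):
    zs=np.linspace(0,160,60);P=np.array([axcol(x,y,z) for z in zs]);return np.interp(rows,P[::-1,1],P[::-1,0])
for X in (482,484.2,486): print(X,(((obs[:,2]+obs[:,1])/2)-pred(X,-170.8,rows)).mean().round(2))
# bucket in earlier side picture
p0=np.load("side0p.npy").astype(int)
# top: blue left arc at z = zb+55
t=np.load("top3p.npy").astype(int);Bt=nd.gaussian_filter((t[:,:,2]-t[:,:,0]).astype(float),.5)
th=Bt[240:255,316:326].max()*.45
pts=[]
for r in range(236,258):
    on=np.where(Bt[r,305:335]>th)[0]
    if len(on): 
        a=on[0]+305;pts.append((a-(Bt[r,a]-th)/(Bt[r,a]-Bt[r,a-1]),r))
Wt=np.array([onplane("top",q,zb+55)[:2] for q in pts])
f=least_squares(lambda x:np.hypot(Wt[:,0]-x[0],Wt[:,1]-x[1])-33.25,[484,-171],loss="soft_l1");print("adapter top",f.x.round(1),np.abs(f.fun).mean().round(2), len(pts))
# bucket rim outer left arc in same picture
T=nd.gaussian_filter(t.mean(2),.5);
gx=nd.sobel(T,1);pr=[]
for r in range(230,262):
    seg=gx[r,305:325]; c=np.argmax(seg); pr.append((c+305,r,seg[c]))
W0=np.array([onplane("top",q[:2],70)[:2] for q in pr])
f=least_squares(lambda x:np.hypot(W0[:,0]-x[0],W0[:,1]-x[1])-43,[484,-173],loss="soft_l1",f_scale=.5);print("rim",f.x.round(1),np.abs(f.fun).mean().round(2))
# whole rim in clean first picture: outer & inner edge radial fit
t0=nd.gaussian_filter(np.load("top0p.npy").astype(float).mean(2),.4)
q=[]
for a in np.radians(np.arange(0,360,5)):
    rs=np.arange(39,50,.25);P=np.array([proj("top",[484.3+r*np.cos(a),-173+r*np.sin(a),70]) for r in rs]);v=nd.map_coordinates(t0,[P[:,1],P[:,0]],order=1)
    r=rs[np.argmin(np.gradient(v))];q.append((484.3+r*np.cos(a),-173+r*np.sin(a)))
q=np.array(q);f=least_squares(lambda x:np.hypot(q[:,0]-x[0],q[:,1]-x[1])-x[2],[484,-173,43],loss="soft_l1",f_scale=.5);print("rim0",f.x.round(2))
# side rim from first picture similarly
s0=nd.gaussian_filter(p0.astype(float).mean(2),.5);q=[]
ds=np.load("side0.npy");
for a in np.radians(np.arange(0,360,5)):
    rs=np.arange(34,50,.25);P=np.array([proj("side",[484.3+r*np.cos(a),-173+r*np.sin(a),70]) for r in rs]);v=nd.map_coordinates(s0,[P[:,1],P[:,0]],order=1)
    r=rs[np.argmax(v)];q.append((484.3+r*np.cos(a),-173+r*np.sin(a)))
q=np.array(q);f=least_squares(lambda x:np.hypot(q[:,0]-x[0],q[:,1]-x[1])-x[2],[484,-173,39],loss="soft_l1",f_scale=.5);print("siderim",f.x.round(2),np.abs(f.fun).mean())
E
```

```text
side blue width [21.9 22.  22.  22.  21.9 21.8 21.7 21.7 21.6 21.4 21.3 21.  20.6 20. ] centre [319.59 319.43 319.26 319.08 318.89 318.77 318.7  318.65 318.58 318.49
 318.41 318.44 318.56 318.74]
482 0.23
484.2 0.98
486 1.58
adapter top [ 486.4 -169.1] 0.12 21
rim [ 484.5 -171. ] 0.67
rim0 [ 484.8  -172.26   43.77]
siderim [ 482.88 -171.44   41.08] 0.9372661649225632
```

Request:
drive_tool(moves=[[-2,0,5,0,0,0.7],[-2,0,10,0,0,0.7],[-2,0,14,0,0,0.7],[-2,0,18,0,0,0.7],[-2,0,21,0,0,0.7],[-2,0,21,0,0,0.7]])

```text
clock: 6.85
eef_pos: [485.1, -173.2, 296.1]
ee_rot: [[0.0, 1.0, -0.001], [1.0, -0.0, 0.001], [0.001, -0.001, -1.0]]
force: [-0.4, 0.3, -2.1]
opening: 13.3
```

```bash
python3 go.py 484 -172.8 285 90
```

```text
clock 6.85 pos [ 485.1 -173.2  296.1] yaw 89.99 tilt [-1.e-03  5.e-04 -1.e+00] F [-0.4  0.3 -2.1] T [0.07 0.02 0.  ] open 13.3 j [-0.47  0.17 -0.41  1.    0.    1.1 ]
shift [ 0.4 -1.1 11.1] turn about tool z -0.01
```

Request:
drive_tool(moves=[[0,-0.4,2,0,0,0],[0,-0.4,4,0,0,0],[0,-0.4,6,0,0,0],[0,-0.4,7,0,0,0],[0,-0.4,7,0,0,0]])

```text
clock: 7.35
eef_pos: [484.9, -173.3, 289.5]
ee_rot: [[0.0, 1.0, -0.0], [1.0, -0.0, 0.0], [0.0, -0.0, -1.0]]
force: [-0.0, -0.1, -2.9]
opening: 13.0
```

```bash
python3 go.py 484.6 -173 275 90
```

```text
clock 7.35 pos [ 484.9 -173.3  289.5] yaw 89.99 tilt [-3.e-04  0.e+00 -1.e+00] F [-0.  -0.1 -2.9] T [-0.06 -0.02  0.03] open 13.0 j [-0.47  0.17 -0.41  0.98 -0.    1.1 ]
shift [ 0.3 -0.3 14.5] turn about tool z -0.01
```

Request:
drive_tool(moves=[[0,0,3,0,0,0],[0,0,6,0,0,0],[0,0,9,0,0,0],[0,0,12,0,0,0],[0,0,13,0,0,0],[0,0,13,0,0,0]])

```text
clock: 7.95
eef_pos: [485.0, -173.4, 276.4]
ee_rot: [[0.0, 1.0, -0.0], [1.0, -0.0, 0.0], [0.0, -0.0, -1.0]]
force: [-0.6, 0.2, -2.7]
opening: 13.1
```

Request:
drive_tool(moves=[[0,0,1,0,0,0],[0,0,2,0,0,0],[0,0,3,0,0,0],[0,0,3,0,0,0]])

```text
clock: 8.35
eef_pos: [485.0, -173.3, 273.7]
ee_rot: [[0.0, 1.0, 0.0], [1.0, -0.0, 0.0], [0.0, 0.0, -1.0]]
force: [-0.3, -0.0, -2.8]
opening: 12.9
```

Request:
drive_tool(moves=[[0,0,0.5,0,0,0],[0,0,1,0,0,0],[0,0,1,0,0,0]])

```text
clock: 8.65
eef_pos: [485.1, -173.3, 273.4]
ee_rot: [[0.0, 1.0, 0.0], [1.0, -0.0, 0.0], [0.0, 0.0, -1.0]]
force: [-2.8, 1.9, 6.0]
opening: 13.5
```

Request:
drive_tool(moves=[[0,0,0.5,0,0,0],[0,0,1,0,0,0],[0,0,1,0,0,0]])

```text
clock: 8.95
eef_pos: [485.1, -173.2, 273.2]
ee_rot: [[0.0, 1.0, 0.001], [1.0, -0.0, 0.0], [0.0, 0.001, -1.0]]
force: [-4.5, 4.2, 9.4]
opening: 13.1
```

Request:
drive_tool(moves=[[0,0,-0.5,0,0,-1],[0,0,-0.5,0,0,-2],[0,0,-0.5,0,0,-3],[0,0,-0.5,0,0,-4],[0,0,-0.5,0,0,-4]])

```text
clock: 9.45
eef_pos: [484.4, -173.2, 273.1]
ee_rot: [[-0.069, 0.998, -0.002], [0.998, 0.069, -0.0], [0.0, -0.002, -1.0]]
force: [-5.2, 2.5, 8.7]
opening: 13.3
```

Request:
drive_tool(moves=[[0,0,0,0,0,-1],[0,0,0,0,0,-2],[0,0,0,0,0,-3],[0,0,0,0,0,-4],[0,0,0,0,0,-4]])

```text
clock: 9.95
eef_pos: [485.0, -173.4, 271.7]
ee_rot: [[-0.139, 0.99, -0.0], [0.99, 0.139, 0.0], [0.0, -0.0, -1.0]]
force: [-0.7, 1.3, -2.6]
opening: 13.2
```

Request:
drive_tool(moves=[[0,0,0.7,0,0,0],[0,0,1.4,0,0,0],[0,0,2,0,0,0],[0,0,2,0,0,0]])

```text
clock: 10.35
eef_pos: [485.0, -173.4, 270.0]
ee_rot: [[-0.139, 0.99, -0.0], [0.99, 0.139, 0.0], [0.0, -0.0, -1.0]]
force: [0.1, 0.2, -3.3]
opening: 13.0
```

```bash
python3 go.py 485 -173.4 255 98
```

```text
clock 10.35 pos [ 485.  -173.4  270. ] yaw 97.99 tilt [-2.e-04  1.e-04 -1.e+00] F [ 0.1  0.2 -3.3] T [0.2  0.1  0.02] open 13.0 j [-0.47  0.2  -0.43  0.94  0.    0.96]
shift [-0.1  0.  15. ] turn about tool z -0.01
```

Request:
drive_tool(moves=[[0,0,2,0,0,0],[0,0,4,0,0,0],[0,0,6,0,0,0],[0,0,7,0,0,0],[0,0,7,0,0,0]])

```text
clock: 10.85
eef_pos: [484.9, -173.4, 262.9]
ee_rot: [[-0.139, 0.99, -0.0], [0.99, 0.139, -0.0], [0.0, -0.0, -1.0]]
force: [-0.6, 0.7, -2.8]
opening: 13.1
```

Request:
drive_tool(moves=[[0,0,2,0,0,0],[0,0,4,0,0,0],[0,0,6,0,0,0],[0,0,7,0,0,0],[0,0,7,0,0,0]])

```text
clock: 11.35
eef_pos: [484.9, -173.4, 255.9]
ee_rot: [[-0.139, 0.99, -0.0], [0.99, 0.139, 0.0], [0.0, -0.0, -1.0]]
force: [-0.5, -0.3, -3.2]
opening: 12.9
```

Request:
drive_tool(moves=[[0,0,0.5,0,0,0],[0,0,1,0,0,0],[0,0,1.5,0,0,0],[0,0,1.5,0,0,0]])

```text
clock: 11.75
eef_pos: [485.0, -173.3, 254.7]
ee_rot: [[-0.139, 0.99, 0.0], [0.99, 0.139, 0.0], [0.0, 0.0, -1.0]]
force: [0.5, 0.1, -3.1]
opening: 13.1
```

Request:
drive_tool(moves=[[0,0,0.4,0,0,0],[0,0,0.8,0,0,0],[0,0,0.8,0,0,0]])

```text
clock: 12.05
eef_pos: [485.1, -173.3, 254.4]
ee_rot: [[-0.139, 0.99, 0.0], [0.99, 0.139, 0.0], [-0.0, 0.0, -1.0]]
force: [-1.5, 2.4, 2.8]
opening: 13.4
```

Request:
drive_tool(moves=[[0,0,0.3,0,0,0],[0,0,0.6,0,0,0],[0,0,0.6,0,0,0]])

```text
clock: 12.35
eef_pos: [485.2, -173.3, 254.4]
ee_rot: [[-0.139, 0.99, 0.001], [0.99, 0.139, -0.0], [-0.0, 0.001, -1.0]]
force: [-3.0, 3.6, 7.8]
opening: 12.9
```

The adapter stopped at TCP z 254.4, exactly 20 mm above its height on the bench, so it is on the bucket floor. I'll release and retreat.

Request:
drive_tool(moves=[[0,0,-0.8,0,0,0],[0,0,-0.8,0,0,0],[0,0,-0.8,0,0,0],[0,0,-0.8,0,0,0],[0,0,-0.8,0,0,0],[0,0,-0.8,0,0,0]], fingers=0.5)

```text
clock: 12.95
eef_pos: [485.0, -173.4, 254.0]
ee_rot: [[-0.139, 0.99, -0.0], [0.99, 0.139, -0.0], [-0.0, -0.0, -1.0]]
force: [-0.9, -1.0, -0.1]
opening: 42.6
```

Request:
drive_tool(moves=[[0,0,-5,0,0,0],[0,0,-15,0,0,0],[0,0,-35,0,0,0],[0,0,-60,0,0,0],[0,0,-90,0,0,0],[0,0,-120,0,0,0],[0,0,-130,0,0,0],[-40,-30,-130,0,0,0],[-80,-60,-130,0,0,0],[-120,-90,-130,0,0,0]])

```text
clock: 13.95
eef_pos: [411.7, -305.5, 384.4]
ee_rot: [[-0.141, 0.99, 0.0], [0.99, 0.141, -0.0], [-0.001, 0.0, -1.0]]
force: [1.2, -0.9, -0.9]
opening: 42.8
```

Request:
drive_tool(moves=[[-40,-10,0,0,0,0],[-80,-20,0,0,0,0],[-120,-30,0,0,0,0],[-160,-40,0,0,0,0],[-160,-40,0,0,0,0],[-160,-40,0,0,0,0]])

```text
clock: 14.55
eef_pos: [394.7, -469.3, 383.4]
ee_rot: [[-0.137, 0.991, -0.001], [0.991, 0.137, 0.002], [0.002, -0.0, -1.0]]
force: [-0.2, 0.1, 0.4]
opening: 42.5
```

```bash
python3 go.py 485 -173.4 255 98; python3 - <<'E'
from h import *
for c,b in[("side",(120,230,260,370)),("top",(190,290,270,370))]:
    p,d=optics.grab_frame(c);np.save(c+"4p.npy",p);np.save(c+"4.npy",d)
    cv2.imwrite(f"pics/{c}4f.png",p[:,:,::-1])
    cv2.imwrite(f"pics/{c}4.png",cv2.resize(p[b[0]:b[1],b[2]:b[3],::-1],None,fx=5,fy=5,interpolation=cv2.INTER_CUBIC))
    W=cloud(c,d);m=(p[:,:,2].astype(int)>p[:,:,0].astype(int)+25)&(np.hypot(W[:,:,0]-485,W[:,:,1]+173)<45)&(d>0)
    z=W[m][:,2];print(c,m.sum(),"handle top",np.percentile(z,97).round(1),"drum top median",np.median(z[(z>60)&(z<95)]).round(1))
E
```

```text
clock 14.55 pos [ 394.7 -469.3  383.4] yaw 97.9 tilt [-6.0e-04  1.5e-03 -1.0e+00] F [-0.2  0.1  0.4] T [ 0.02 -0.04  0.03] open 42.5 j [-0.98  0.27 -0.08  1.22  0.    0.46]
shift [280.5 130.2 128.8] turn about tool z -0.1
side 254 handle top 107.3 drum top median 74.6
top 524 handle top 108.2 drum top median 75.0
```

View pics/side4.png

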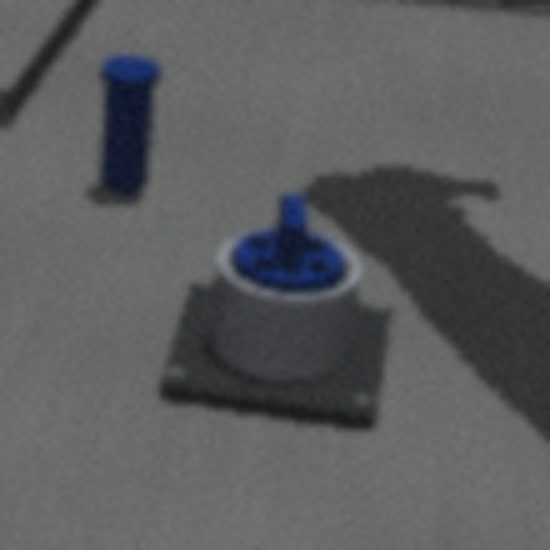

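View pics/top4f.png

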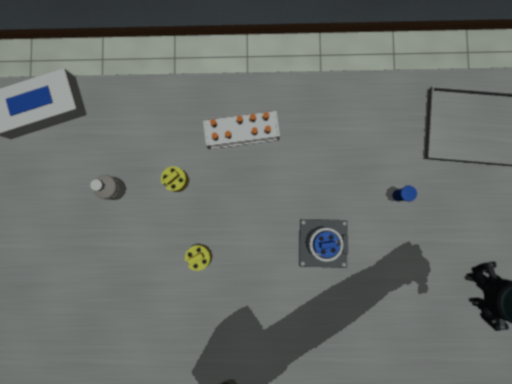

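Both views show the adapter seated in the bucket at side crop (290,255) and top (325,243). Its drum top is at z≈75 and its handle top at z≈107, as expected when it is home. The bystanders are where they were and the gripper is clear.

```bash
python3 -c "
from bench import manip
print(manip.job_done())"
```

```text
the job is handed in; nothing more can be done
None
```

The blue adapter is seated on the bucket's floor and released, and I handed the job in at about 14.6 s.

- **Feel:** I picked it up by its handle and lowered it until it met the rib, pressing with about 12 N at most. That is above the suggested 5 N but well under the 60 N limit. Turning it anticlockwise, it dropped free at about 10° from the stand's +x axis.
- **Seating:** It then slid down with no resistance and stopped exactly 20 mm above its height on the bench, which is the floor height.
- **Last checks:** Both cameras measured the drum top at 75 mm and the handle top at 107–108 mm, against 75 and 107 expected when home. In the final top view the rack, shield, bottle and yellow look-alikes were in their places, and the gripper was clear with about zero force.
- **Disagreement:** While I was lining up over the bucket, the two cameras differed by about 2–3 mm on where the adapter sat relative to the bore. Lowering it showed no side force, so I carried on.

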